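# Refit the toothed T-handle of a market stall's refill station and shut its valve

### The job

The T-handle of the lotion refill station's valve has been left on the table. Put it back on the valve's toothed stem, turning it until the teeth mesh and it goes fully home, and then turn the valve clockwise (seen from above) until it stops, so that it is shut. Leave the handle on and let go, without knocking over or shoving the stock around it.

Things in the scene. Friction and masses are not known exactly. Their poses are not given: they have to be found in the camera images.
- handle: Dark steel T-handle, about 0.32 kg, standing on its hub. Origin: centre of the hub's underside, z up. Hub 53 diameter, 29 tall; its socket, open below, is 43 diameter, 25 deep, with 5 inward teeth in the lowest 14 mm, 6.5 wide, evenly spaced, reaching in to radius 12.5, one on the +x side. Above it a neck 14 diameter, 19 long, then a crossbar along x (see handle_bar).
- handle_bar (a point): Centre of the handle's flat-sided crossbar, 56 above the handle's origin on its axis: 100 long (x), 14 wide (y), 16 high. Grip it here across its 14 mm from above, in the middle; the hub's top is 27 below this point, and fingertips must stay above it.
- valve_seat (a point): Fixed point on the valve's upright axis, about 100 above the table, at the top of the 50 diameter flange where the hub's underside rests when home. Its axes are the refill station's (x from the spout to the canister), NOT those of the teeth. Steel block below: 90 by 100, 72 tall. White canister lying 90 to 250 behind (+x), its cap reaching 148 above the table.
- stem_tip (a point): Top of the fixed-height toothed stem on the axis, 23 above valve_seat; does not turn. Core 22 diameter, tapered to 10 over its top 6 mm; 5 outward teeth, 6.5 wide, 14 high, out to radius 19, every 72 degrees. Their angle differs each time and is not measured: find it by touch or eye. Teeth on teeth, the hub stops 14 above home; matched within about 5 degrees it drops in, at any of 5 turns.
- valve (a joint): Valve stem angle: 0 open, 1.57 shut at its stop; grows clockwise seen from above. Starts at 0.1 to 0.95. Does not tell the teeth's angle (sleeve clamped differently each time). About 0.3 N m to turn, no spring: stays where left, holds still while the hub rubs with under 15 N. If it turns before the hub is home, tooth flanks touch and bind: ease back a little and press again.
- bottle_a: purple lotion bottle with a dark cap, 52 diameter, 150 tall; origin at the centre of its underside. Leave it standing.
- bottle_b: purple lotion bottle with a dark cap, 52 diameter, 150 tall; origin at the centre of its underside. Leave it standing.
- jar_a: amber glass jar with a brass lid, 60 diameter, 70 tall; origin at the centre of its underside. Leave it standing.
- jar_b: amber glass jar with a brass lid, 60 diameter, 70 tall; origin at the centre of its underside. Leave it standing.
- carton_a: pink carton, 50 (its x) by 130 (its y) by 40 tall; origin at the centre of its underside. Leave it where it is.
- carton_b: pink carton, 50 (its x) by 130 (its y) by 40 tall; origin at the centre of its underside. Leave it where it is.
Mind the look-alikes: they are no part of the job. There is more than one size of the handle; the job needs the smallest.

How it is judged:
By the outcome, as a careful person would: the job done as asked, in the order asked, and still so for the second after the job is handed in, with the robot touching nothing.
It also fails if it takes over 64 s, if anything falls off the work surface, if the arm or the gripper's body presses on something with over 40 N, if the wrist force passes 120 N, or if a joint passes its speed limit or range.

### The arm

A 6-joint arm with a two-finger parallel gripper is mounted at the origin on the work surface. World frame = base frame: x ahead of the robot, y to its left, z up, the work surface at z = 0. Lengths are in m, angles in rad, forces in N, time in s.
With the tool pointing down it reaches from about 0.325 to 0.775 m from the base axis. Payload 5.5 kg.
Tool frame: the origin (TCP) lies at the centre of the arm's flange, where the gripper is bolted on; the fingertips stand 182 mm ahead of it and the grasp point (between the pads) lies 163 mm ahead of it; z points along the fingers, y is the direction in which the jaws open and shut (so a half turn about z gives the same grasp; the last joint's range is limited). The gripper opens to 88 mm and grips with 3 to 60 N. Pads are 20 mm wide; open, the fingers measure 115 mm over their backs; the gripper's body (75 mm by 178 mm) begins 61 mm behind the grasp point.
Start: joints at [-1.301, 0.091, 1.231, -0, 1.82, -0.057], TCP at [0.193, -0.568, 0.405] pointing down, gripper open.
Joint ranges: [-2.87, 2.87], [-0.86, 2.18], [0.17, 2.46], [-1.51, 4.65], [0.06, 2.69], [-2.65, 2.65]. Speed limits (rad/s): [2.57, 2.57, 3.01, 3.14, 3.14, 3.14].

### API

Orientations are given as [roll, pitch, yaw] about the fixed x, y, z axes, in that order (R = Rz(yaw) Ry(pitch) Rx(roll)).
In Python, from cell import env gives the robot as it stands. Calls block until the motion is done:
- env.movep(position, orientation): joint-space move of the TCP to a pose.
- env.move_linear(position, max_speed=0.15, attitude=None): straight line of the TCP; attitude=None keeps the orientation; max_speed is the mean speed in m/s.
- env.movej(angles): joint-space move.
- env.move_gripper(opening, grip_force=None): finger opening in m; grip_force is the grip in N (None keeps the last); returns when the fingers have stopped.
- env.sleep(seconds).
- env.ik(position, orientation): joint angles nearest the present ones, or None.
- env.get_image(name): name is "side" or "top"; returns a dict with "img" (384x512x3 uint8, red, green, blue), "z_map" (384x512 float32, m along the optical axis (not along the pixel's ray), 0 where there is no reading), "fx", "fy", "cx", "cy" (pixels), "extrinsics" (4x4, takes a point from camera to world coordinates). Camera axes: x right, y up, looking along -z (the intrinsics and any distortion apply to the point x, -y, -z); pixel columns grow to the right and rows downward; lengths in m; the calibration is good to about 2 mm. A picture is of the moment at which its call begins.
A pose or a line that the arm cannot do raises env.Unreachable and nothing moves.
- env.close_job(): hands the job in, once; it reports no verdict.
Readings, each from a call of its own:
- env.current_clock(): time.
- env.current_joint_positions(): joint angles.
- env.current_joint_vel(): joint speeds.
- env.current_effort(): joint torques, N m.
- env.current_tool_pos(): TCP position.
- env.current_tcp_rot(): TCP orientation.
- env.current_contact_force(): force on the tool from outside, world axes, zero at the start.
- env.current_ft_torque(): the same for the moment, N m.
- env.current_grip_width(): finger opening in m.
Only numpy, scipy, OpenCV 4.12 (cv2) and the standard library are available. Lean on these libraries where they do the work, as an engineer would, in place of code of your own. Each camera call takes 0.05 s, during which the arm holds its last target. There are 200 camera calls.

## Working session

There is one attempt and no reset: what is moved stays moved. The work goes in short steps, each a Python script; the robot and the scene stay as the last script left them, time stands still between calls to the robot, and variables do not carry over. Pictures are saved under pics/ and viewed, on a budget of 10 in all, crops included, one or two more only if the job needs it, and the job is handed in when it is done.

```bash
ls && mkdir -p pics && python3 - <<'E'
from cell import env
import numpy as np,cv2
for n in("top","side"):
    d=env.get_image(n); cv2.imwrite(f"pics/{n}0.png",d["img"][:,:,::-1])
    np.savez(f"pics/{n}0.npz",**{k:np.array(v) for k,v in d.items()})
    print(n,d["fx"],d["fy"],d["cx"],d["cy"],[k for k in d]);print(np.round(d["extrinsics"],3))
print(env.current_clock(),env.current_tcp_rot())
E
```

```text
pics
top 401.27386140978314 401.27386140978314 257.86951288347416 185.94931400026252 ['img', 'z_map', 'fx', 'fy', 'cx', 'cy', 'extrinsics']
[[ 5.000e-03  9.950e-01 -1.030e-01  4.080e-01]
 [-1.000e+00  5.000e-03 -2.000e-03 -1.800e-02]
 [-1.000e-03  1.030e-01  9.950e-01  1.388e+00]
 [ 0.000e+00  0.000e+00  0.000e+00  1.000e+00]]
side 482.28099579772606 482.28099579772606 259.6032965475589 191.8763896698602 ['img', 'z_map', 'fx', 'fy', 'cx', 'cy', 'extrinsics']
[[-0.933  0.243 -0.265  0.198]
 [-0.359 -0.654  0.666  0.802]
 [-0.012  0.717  0.697  0.974]
 [ 0.     0.     0.     1.   ]]
0.1 [-3.13985968e+00 -7.18038270e-05  3.26829560e-01]
```

View pics/top0.png

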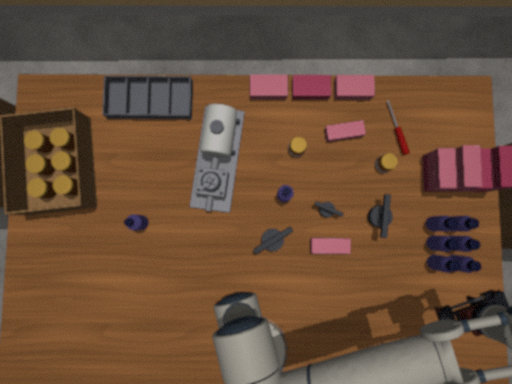

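View pics/side0.png

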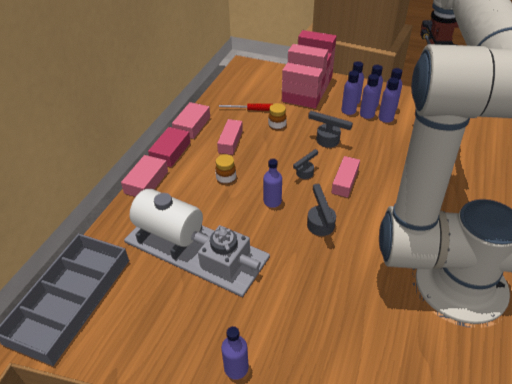

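Top view: three T-handles at (273,240), (328,209) and (380,216). The one at (328,209) is the smallest. The valve is at (211,181), and neighbours of the small handle are a bottle at (285,193) and a carton at (331,246). The side view agrees: small handle at (305,165), stem at (224,238). Next I'll measure from the depth maps.

```bash
cat > h.py <<'E'
import numpy as np,cv2
def cloud(d):
    z=d["z_map"];v,u=np.mgrid[:z.shape[0],:z.shape[1]]
    x=(u-d["cx"])/d["fx"]*z;y=-(v-d["cy"])/d["fy"]*z
    E=d["extrinsics"];P=np.stack([x,y,-z],-1)@E[:3,:3].T+E[:3,3]
    P[z==0]=np.nan
    return P
def proj(d,p):
    E=d["extrinsics"];c=(np.asarray(p)-E[:3,3])@E[:3,:3]
    return d["cx"]+d["fx"]*c[...,0]/-c[...,2],d["cy"]+d["fy"]*c[...,1]/c[...,2]
E
python3 - <<'E'
from h import *
T=dict(np.load("pics/top0.npz"));S=dict(np.load("pics/side0.npz"))
for n,d in(("top",T),("side",S)):
    P=cloud(d)
    q=P[np.isfinite(P).all(-1)]
    print(n,"table z",np.median(q[(abs(q[:,2])<.02)][:,2]))
    # handle bars
    def at(u,v):return P[v,u]
    for nm,(u,v) in ({"small":(328,209),"big":(380,216),"mid":(273,240)} if n=="top" else {"small":(305,162),"big":(329,124),"mid":(320,200)}).items():
        c=P[v,u];m=(np.hypot(P[...,0]-c[0],P[...,1]-c[1])<.1)&(P[...,2]>.01)
        # connected comp
        k,l=cv2.connectedComponents(m.astype(np.uint8)); m=l==l[v,u] if l[v,u] else m
        a=P[m];zt=np.nanpercentile(a[:,2],95);b=a[a[:,2]>zt-.012]
        mu=b[:,:2].mean(0);w,V=np.linalg.eigh(np.cov((b[:,:2]).T))
        x=(b[:,:2]-mu)@V[:,1]
        r=cv2.minAreaRect((b[:,:2]*1000).astype(np.float32))
        print(nm,"px",c.round(3),"ztop",zt.round(4),"mu",mu.round(4),"mid",(mu+V[:,1]*(x.max()+x.min())/2).round(4),"yaw",np.degrees(np.arctan2(V[1,1],V[0,1])).round(1),"len",np.ptp(x).round(4),len(b),r)
    for nm,(u,v) in ({"bot":(285,190),"cartonN":(331,246),"cartonF":(345,131),"jar":(298,146),"botL":(133,222),"stem":(211,181),"cap":(217,127)} if n=="top" else {"stem":(224,236),"flange":(224,245),"bot":(272,165)}).items():
        print(nm,P[v,u].round(3))
t=T["img"][110:220,175:250,::-1];s=S["img"][205:290,180:280,::-1]
a=cv2.resize(t,None,fx=5,fy=5,interpolation=3)[:550];b=cv2.resize(s,None,fx=4,fy=4,interpolation=3)
c=np.zeros((550,a.shape[1]+b.shape[1],3),np.uint8);c[:,:a.shape[1]]=a;c[:b.shape[0],a.shape[1]:]=b
cv2.imwrite("pics/stem0.png",c);print(c.shape)
P=cloud(S)
for n,d in(("top",T),("side",S)):
    P=cloud(d);st=P[181,211] if n=="top" else P[236,224]
    m=(np.hypot(P[...,0]-st[0],P[...,1]-st[1])<.05)
    for lo,hi in((.116,.14),(.095,.106)):
        a=P[m&(P[...,2]>lo)&(P[...,2]<hi)];print(n,lo,hi,len(a),a.mean(0).round(4) if len(a) else '', (a.max(0)+a.min(0))/2 if len(a) else '',np.ptp(a,axis=0) if len(a) else '')
E
```

```text
top table z -0.0010628020837728513
small px [ 0.469 -0.248  0.062] ztop 0.066 mu [ 0.4728 -0.2485] mid [ 0.4724 -0.2495] yaw 66.1 len 0.1 133 ((472.4012451171875, -249.515869140625), (100.02867126464844, 14.178495407104492), 65.53832244873047)
big px [ 0.447 -0.42   0.058] ztop 0.0929 mu [ 0.449  -0.4265] mid [ 0.4499 -0.4266] yaw 173.4 len 0.1425 293 ((449.78753662109375, -427.4480285644531), (21.504840850830078, 142.4486541748047), 83.0621337890625)
mid px [ 0.368 -0.065  0.088] ztop 0.0934 mu [ 0.37   -0.0635] mid [ 0.3701 -0.0637] yaw 121.7 len 0.1416 277 ((369.88311767578125, -63.837806701660156), (20.023941040039062, 141.56216430664062), 31.650529861450195)
bot [ 0.524 -0.1    0.144]
cartonN [ 0.348 -0.26   0.041]
cartonF [ 0.737 -0.313  0.041]
jar [ 0.678 -0.149  0.072]
botL [0.423 0.377 0.118]
stem [0.554 0.133 0.122]
cap [0.723 0.114 0.145]
side table z 0.0009248315566158238
small px [ 0.469 -0.241  0.052] ztop 0.0662 mu [ 0.4707 -0.2459] mid [ 0.4694 -0.2489] yaw 66.2 len 0.101 153 ((471.619140625, -249.8345947265625), (100.8714599609375, 18.687965393066406), 67.66105651855
[... 273 characters left out ...]
-0.0579] mid [ 0.3696 -0.0636] yaw 121.8 len 0.1485 353 ((368.7222595214844, -64.11299896240234), (21.304731369018555, 148.53738403320312), 32.1213493347168)
stem [0.551 0.146 0.111]
flange [0.545 0.16  0.097]
bot [ 0.518 -0.094  0.146]
(550, 775, 3)
top 0.116 0.14 34 [0.5595 0.1385 0.12  ] [0.55898317 0.13849882 0.1224692 ] [0.01673378 0.0219893  0.01271362]
top 0.095 0.106 136 [0.5566 0.141  0.0984] [0.55996999 0.1425601  0.09925993] [0.0591663  0.05838197 0.00849505]
side 0.116 0.14 64 [0.5563 0.1412 0.1199] [0.55794215 0.13805566 0.12171086] [0.029658   0.02448016 0.01132931]
side 0.095 0.106 225 [0.5513 0.1499 0.0994] [0.55638997 0.14017581 0.10023583] [0.06439385 0.06398735 0.01045958]
```

View pics/stem0.png

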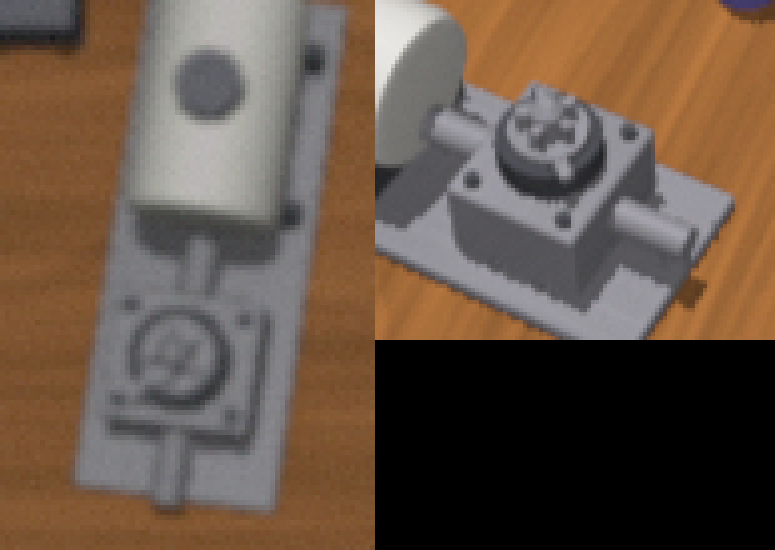

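The small handle's bar is centred near (0.472, -0.249) with yaw about 66°. The stem is near (0.558, 0.139), and its teeth show in the side view at about side pixels (228,247), (230,237), (217,234). Next I'll fit the tooth angle to both depth clouds, then pick up the handle.

```bash
python3 - <<'E'
from h import *
from scipy.optimize import least_squares
D={n:dict(np.load(f"pics/{n}0.npz")) for n in("top","side")}
Q={}
for n,d in D.items():
    P=cloud(d);m=(np.hypot(P[...,0]-.558,P[...,1]-.139)<.032)&(P[...,2]>.094)&(P[...,2]<.13);Q[n]=P[m]
def box(q,h): # q abs offset
    return np.linalg.norm(np.maximum(q-h,0),axis=-1)+np.minimum((q-h).max(-1),0)
def sdf(p,th):
    r=np.hypot(p[:,0],p[:,1]);z=p[:,2]
    cyl=lambda R,a,b:box(np.stack([r,abs(z-(a+b)/2)],-1),np.array([R,(b-a)/2]))
    s=np.minimum(cyl(.025,-.028,0),cyl(.011,0,.017))
    s=np.minimum(s,np.maximum((r-.005-(.023-z))/2**.5,abs(z-.0199)-.003))
    ph=(np.arctan2(p[:,1],p[:,0])-th+np.pi/5)%(2*np.pi/5)-np.pi/5
    q=np.stack([abs(r*np.cos(ph)-.0095),abs(r*np.sin(ph)),abs(z-.007)],-1)
    return np.minimum(s,box(q,np.array([.0095,.00325,.007])))
def cost(x,th,names):
    return np.concatenate([sdf(Q[n]-x[3*i:3*i+3],th) for i,n in enumerate(names)])
for names in(["side"],["top"],["top","side"]):
    R=[]
    for t in range(0,72,2):
        x0=[.558,.139,.1]*len(names)
        s=least_squares(lambda x:cost(x,np.radians(t),names),x0,loss="soft_l1",f_scale=.001,diff_step=1e-4)
        R.append((s.cost*1e6,t,s.x.round(4)))
    print(names,[(t,round(c,1)) for c,t,_ in R]);b=min(R,key=lambda a:a[0]);print(b)
from cell import env
for y in (30,66,102):
    print(y,env.ik([.558,.139,.34],[np.pi,0,np.radians(y)]))
print(env.ik([.472,-.249,.219],[np.pi,0,np.radians(66)]))
E
```

```text
['side'] [(0, np.float64(438.6)), (2, np.float64(427.7)), (4, np.float64(417.7)), (6, np.float64(409.2)), (8, np.float64(400.4)), (10, np.float64(391.5)), (12, np.float64(382.7)), (14, np.float64(376.2)), (16, np.float64(370.7)), (18, np.float64(368.1)), (20, np.float64(368.5)), (22, np.float64(373.2)), (24, np.float64(380.0)), (26, np.float64(387.4)), (28, np.float64(396.6)), (30, np.float64(403.0)), (32, np.float64(411.4)), (34, np.float64(422.5)), (36, np.float64(436.2)), (38, np.float64(450.8)), (40, np.float64(464.6)), (42, np.float64(479.5)), (44, np.float64(493.7)), (46, np.float64(505.5)), (48, np.float64(515.1)), (50, np.float64(522.0)), (52, np.float64(526.7)), (54, np.float64(525.5)), (56, np.float64(521.6)), (58, np.float64(517.7)), (60, np.float64(512.0)), (62, np.float64(503.6)), (64, np.float64(492.1)), (66, np.float64(479.2)), (68, np.float64(464.1)), (70, np.float64(450.1))]
(np.float64(368.0970433452575), 18, array([0.5574, 0.1391, 0.1007]))
['top'] [(0, np.float64(278.2)), (2, np.float64(276.2)), (4, np.float64(274.9)), (6, np.float64(273.2)), (8, np.float64(271.3)
[... 1508 characters left out ...]
, (52, np.float64(831.1)), (54, np.float64(832.5)), (56, np.float64(829.4)), (58, np.float64(823.7)), (60, np.float64(814.8)), (62, np.float64(803.1)), (64, np.float64(787.2)), (66, np.float64(768.2)), (68, np.float64(747.9)), (70, np.float64(730.5))]
(np.float64(629.4137934225233), 18, array([0.559 , 0.1399, 0.0992, 0.5574, 0.1391, 0.1007]))
30 [ 1.84975565e-01  2.05174692e-02  1.41797632e+00 -4.44089210e-16
  1.70309887e+00  1.23217312e+00]
66 [ 1.84975565e-01  2.05174692e-02  1.41797632e+00 -4.44089210e-16
  1.70309887e+00  6.03854585e-01]
102 [ 0.18497556  0.02051747  1.41797632  0.          1.70309887 -0.02446395]
[-0.54919301 -0.04271583  1.69696321  0.          1.48734528 -0.13031399]
```

Both cameras give a tooth angle of 18.5° (mod 72). The seat is near (0.558, 0.1395, 0.100). Picking up now.

```bash
python3 - <<'E'
from cell import env
from h import *
o=[np.pi,0,np.radians(66)]
env.movep([.472,-.2495,.36],o); print(env.current_clock())
env.move_gripper(.05)
env.move_linear([.472,-.2495,.219],.1)
print(env.current_clock(),env.current_tool_pos(),env.current_contact_force())
env.move_gripper(.0,40); print(env.current_grip_width(),env.current_contact_force(),env.current_ft_torque())
env.move_linear([.472,-.2495,.43],.15)
print(env.current_clock(),env.current_grip_width(),env.current_contact_force(),env.current_ft_torque())
p=[.558,.1395,.43]; env.move_linear(p,.25,[np.pi,0,np.radians(90.5)])
env.sleep(.2)
print(env.current_clock(),env.current_tool_pos(),env.current_tcp_rot(),env.current_joint_positions(),env.current_contact_force(),env.current_ft_torque())
ims=[]
for n in("top","side"):
    d=env.get_image(n);np.savez(f"pics/{n}1.npz",**{k:np.array(v) for k,v in d.items()})
    u,v=proj(d,[.558,.1395,.2]);u,v=int(u),int(v)
    ims.append(cv2.resize(d["img"][max(0,v-60):v+60,u-60:u+60,::-1],(400,400),interpolation=3))
cv2.imwrite("pics/carry.png",np.hstack(ims))
E
```

```text
1.6667
3.975 [ 0.47221516 -0.24963481  0.21987418] [-0.0268849  -0.49765086  0.02087183]
0.013768840246601752 [-0.47929978 -0.29968264 -0.51985527] [-0.0819093  -0.09121407  0.08384848]
6.1833 0.013931048241720163 [-0.18382855  0.15793887 -2.6027928 ] [-0.04268103 -0.05442713  0.01530987]
8.125 [0.55799761 0.13874668 0.43018983] [3.14131130e+00 4.90290278e-05 1.57828162e+00] [ 1.84571053e-01  3.00003670e-02  1.24892859e+00 -1.02138392e-04
  1.86239538e+00  1.77056372e-01] [ 0.11774125 -0.14019069 -3.51451274] [-0.05063218 -0.07043721  0.05042353]
```

View pics/carry.png

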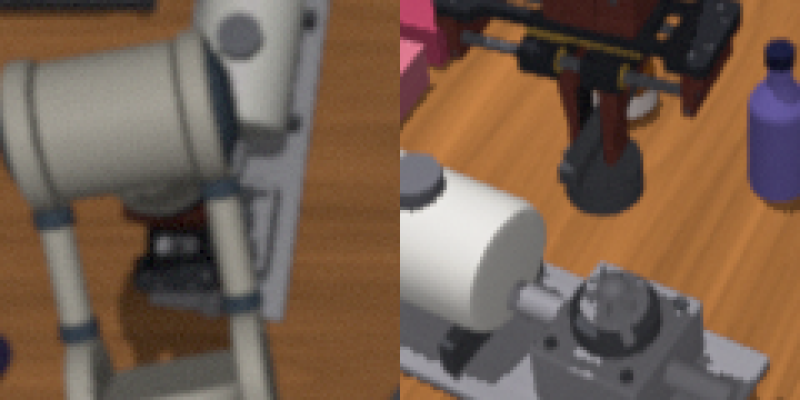

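The side view shows the handle upright in the fingers at about side pixel (600,170) of the composite, above the stem at (615,310). Now I'll fit the hub axis relative to the stem in this same camera.

```bash
python3 - <<'E'
from h import *
from scipy.optimize import least_squares
d=dict(np.load("pics/side1.npz"));P=cloud(d)
zb=.43-.163-.056
m=(np.hypot(P[...,0]-.558,P[...,1]-.139)<.04)&(P[...,2]>zb-.006)&(P[...,2]<zb+.036)
q=P[m];print(len(q),q[:,2].min(),q[:,2].max())
def f(x):
    r=np.hypot(q[:,0]-x[0],q[:,1]-x[1]);w=np.stack([r-.0265,abs(q[:,2]-x[2]-.0145)-.0145],-1)
    return np.linalg.norm(np.maximum(w,0),axis=-1)+np.minimum(w.max(-1),0)
s=least_squares(f,[.558,.139,zb],loss="soft_l1",f_scale=.001,diff_step=1e-4);print(s.x,np.abs(s.fun).mean())
E
```

```text
335 0.2122337565190423 0.24684251637649124
[0.55793889 0.1363727  0.21202883] 0.0010232638785991166
```

```bash
cat >> h.py <<'E'
from cell import env
def down(x,y,z0,z1,fmax=12,step=.002):
    z=z0
    while z>z1+1e-6:
        z=max(z-step,z1); env.move_linear([x,y,z],.04)
        f=env.current_contact_force()
        print(round(env.current_clock(),2),"cmd",round(z,4),"pos",env.current_tool_pos().round(4),"F",np.round(f,1),"M",np.round(env.current_ft_torque(),2))
        if f[2]>fmax: return z,False
    return z,True
E
python3 - <<'E'
from h import *
x,y=.558,.1407
env.move_linear([x,y,.348],.12); env.sleep(.1)
print(env.current_tool_pos(),env.current_contact_force(),env.current_ft_torque())
print(down(x,y,.346,.318))
E
```

```text
[0.55815176 0.14075747 0.34953765] [-0.41083342  0.48185997 -3.92397859] [-0.0671358  -0.11202334  0.03625526]
9.41 cmd 0.344 pos [0.558  0.1407 0.3439] F [-0.5 -0.3 -3.8] M [-0.06 -0.09  0.05]
9.66 cmd 0.342 pos [0.558  0.1407 0.3418] F [ 0.1  0.7 -2.9] M [ 0.01 -0.07  0.05]
9.91 cmd 0.34 pos [0.558  0.1407 0.3398] F [ 0.   0.6 -3. ] M [ 0.01 -0.11  0.03]
10.16 cmd 0.338 pos [0.558  0.1407 0.3378] F [-0.   0.1 -2.7] M [-0.03 -0.09  0.04]
10.41 cmd 0.336 pos [0.558  0.1407 0.3358] F [ 0.6  0.5 -3.5] M [ 0.01 -0.09 -0.04]
10.66 cmd 0.334 pos [0.558  0.1407 0.3338] F [ 0.   0.7 -2.4] M [-0.04 -0.05  0.02]
10.91 cmd 0.332 pos [0.5581 0.1408 0.3329] F [0.4 1.2 1.5] M [-0.05 -0.05  0.  ]
11.16 cmd 0.33 pos [0.5579 0.1407 0.3328] F [-3.1 -1.1  8.3] M [-0.2   0.55  0.06]
11.41 cmd 0.328 pos [0.5577 0.1407 0.3327] F [-5.4 -1.  15.8] M [-0.28  1.17 -0.04]
(0.32799999999999996, False)
```

It stopped with teeth on teeth at TCP z 0.333, about 14 mm above home, and the lateral forces are small, so it is well centred. Now the other parity, turned by 36°.

```bash
python3 - <<'E'
from h import *
x,y=.558,.1407
env.move_linear([x,y,.336],.04)
env.movep([x,y,.336],[np.pi,0,np.radians(126.5)]); env.sleep(.1)
print(env.current_clock(),env.current_tool_pos(),env.current_tcp_rot(),env.current_contact_force(),env.current_ft_torque())
print(down(x,y,.336,.320))
E
```

```text
12.5083 [0.55801941 0.14068273 0.33559068] [-3.14104993e+00 -2.06584487e-04  2.20601505e+00] [ 0.16298251  0.15757909 -2.67299926] [ 0.00605133 -0.16143378 -0.03904003]
12.76 cmd 0.334 pos [0.558  0.1407 0.3337] F [-0.2 -0.6 -2.8] M [-0.01 -0.12 -0.03]
13.01 cmd 0.332 pos [0.558  0.1407 0.3318] F [-0.8  1.1 -3. ] M [ 0.03 -0.09  0.07]
13.26 cmd 0.33 pos [0.558  0.1407 0.3298] F [-0.4  0.3 -2.2] M [-0.03 -0.08  0.  ]
13.51 cmd 0.328 pos [0.558  0.1407 0.3278] F [-0.5  0.1 -4.1] M [-0.02 -0.11 -0.03]
13.76 cmd 0.326 pos [0.558  0.1407 0.3258] F [-0.1  0.4 -2.9] M [-0.1  -0.09 -0.01]
14.01 cmd 0.324 pos [0.558  0.1407 0.3237] F [ 0.4  0.3 -4.6] M [ 0.01 -0.13 -0.02]
14.26 cmd 0.322 pos [0.558  0.1407 0.3218] F [ 0.7 -0.8 -2.4] M [-0.   -0.11  0.01]
14.51 cmd 0.32 pos [0.558  0.1407 0.3198] F [ 0.1  0.1 -3.3] M [ 0.   -0.11 -0.03]
(0.32, True)
```

The teeth meshed and it slid in freely. I'll seat it, then turn clockwise while watching the torque.

```bash
python3 - <<'E'
from h import *
x,y=.558,.1407
z,_=down(x,y,.320,.314,fmax=6,step=.001)
a=126.5
while a>126.5-110:
    a-=6; env.movep([x,y,z],[np.pi,0,np.radians(a)]) 
    t=env.current_ft_torque();f=env.current_contact_force();r=np.degrees(env.current_tcp_rot()[2])
    print(round(env.current_clock(),2),"cmd",a,"yaw",r.round(1),"z",env.current_tool_pos()[2].round(4),"F",np.round(f,1),"M",np.round(t,2),env.current_grip_width().__round__(4))
    if abs(t[2])>.7 or np.hypot(f[0],f[1])>25: break
print(z)
E
```

```text
14.76 cmd 0.319 pos [0.558  0.1407 0.319 ] F [-0.1 -0.2 -2.9] M [-0.02 -0.15 -0.03]
15.01 cmd 0.318 pos [0.5579 0.1407 0.319 ] F [-1.6  0.2  3. ] M [-0.11  0.37  0.02]
15.26 cmd 0.317 pos [0.5578 0.1407 0.3189] F [-4.3 -0.9  7.2] M [-0.23  0.66  0.03]
15.51 cmd 120.5 yaw 120.5 z 0.319 F [-3.3  0.1  6.3] M [-0.16  0.52 -0.1 ] 0.0138
15.76 cmd 114.5 yaw 114.5 z 0.319 F [-3.4 -1.3  7.2] M [-0.2   0.64 -0.07] 0.0137
16.01 cmd 108.5 yaw 108.5 z 0.319 F [-3.  -0.9  7.1] M [-0.2   0.55 -0.02] 0.014
16.26 cmd 102.5 yaw 102.5 z 0.3189 F [-2.4 -0.4  7. ] M [-0.1   0.61  0.  ] 0.0138
16.51 cmd 96.5 yaw 96.5 z 0.319 F [-1.7 -0.7  6.7] M [-0.15  0.47 -0.07] 0.0139
16.76 cmd 90.5 yaw 90.5 z 0.3189 F [-3.2  0.4  7.4] M [-0.15  0.45  0.01] 0.0138
17.01 cmd 84.5 yaw 84.5 z 0.319 F [-1.4 -0.9  6.4] M [-0.16  0.39 -0.03] 0.0138
17.26 cmd 78.5 yaw 78.5 z 0.319 F [-1.2  0.1  6.5] M [-0.13  0.3  -0.02] 0.0136
17.51 cmd 72.5 yaw 72.5 z 0.319 F [-1.9 -1.2  6.7] M [-0.15  0.3   0.01] 0.0136
17.76 cmd 66.5 yaw 66.6 z 0.319 F [-1.4 -2.   5. ] M [-0.16  0.13  0.77] 0.0136
0.317
```

A hard stop after 60° of turning: the torque jumped to 0.77 N m. I'll confirm with small firmer steps, then look.

```bash
python3 - <<'E'
from h import *
x,y,z=.558,.1407,.318
env.move_gripper(0,60)
for a in(65.5,64,62.5,61):
    env.movep([x,y,z],[np.pi,0,np.radians(a)]);env.sleep(.15)
    t=env.current_ft_torque();r=np.degrees(env.current_tcp_rot()[2])
    print(round(env.current_clock(),2),"cmd",a,"yaw",r.round(1),"F",env.current_contact_force().round(1),"M",np.round(t,2),round(env.current_grip_width(),4))
    if abs(t[2])>2.2: break
d=env.get_image("side");np.savez("pics/side2.npz",**{k:np.array(v) for k,v in d.items()})
u,v=map(int,proj(d,[.558,.1395,.14]))
cv2.imwrite("pics/shut.png",cv2.resize(d["img"][v-50:v+50,u-60:u+60,::-1],(600,500),interpolation=3))
E
```

```text
18.38 cmd 65.5 yaw 65.5 F [ 2.6 -1.9  5.9] M [-0.2  -0.47  1.13] 0.0134
18.77 cmd 64 yaw 64.1 F [ 2.4 -0.6  6.4] M [-0.18 -0.42  1.34] 0.0137
19.18 cmd 62.5 yaw 62.6 F [ 1.7 -0.8  4.8] M [-0.28 -0.45  1.56] 0.0141
19.57 cmd 61 yaw 61.1 F [ 2.7 -1.1  5.2] M [-0.25 -0.41  1.78] 0.0143
```

View pics/shut.png

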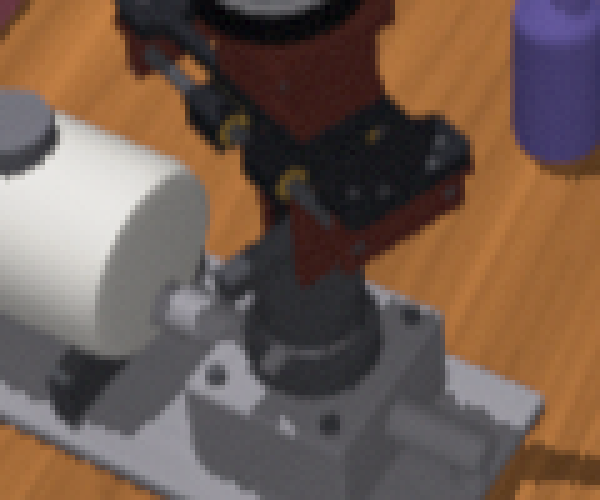

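The torque climbs steadily against the stop, and the picture shows the hub resting on the flange at about (315,345). Now I release, retreat and check.

```bash
python3 - <<'E'
from h import *
x,y=.558,.1407
env.movep([x,y,.319],[np.pi,0,np.radians(63)])
print(env.current_ft_torque().round(2),env.current_contact_force().round(1))
env.move_gripper(.04); print(env.current_grip_width(),env.current_contact_force().round(1))
env.move_linear([x,y,.45],.1)
print(env.current_clock(),env.current_contact_force().round(1))
env.move_linear([.40,-.15,.45],.2); env.sleep(.3)
ims=[]
for n in("top","side"):
    d=env.get_image(n);P=cloud(d)
    m=(np.hypot(P[...,0]-.558,P[...,1]-.139)<.06)&(P[...,2]>.145)&(P[...,2]<.18)
    b=P[m]; print(n,len(b))
    if len(b)>10:
        w,V=np.linalg.eigh(np.cov(b[:,:2].T));print("yaw",np.degrees(np.arctan2(V[1,1],V[0,1])),"top z",np.percentile(b[:,2],[50,95]),cv2.minAreaRect((b[:,:2]*1000).astype(np.float32)))
    ims.append(d["img"][:,:,::-1])
    u,v=map(int,proj(d,[.558,.1395,.14]));ims[-1]=ims[-1].copy()
    if n=="side": z=cv2.resize(ims[-1][v-40:v+40,u-50:u+50],(400,320),interpolation=3)
    cv2.imwrite(f"pics/{n}3.png",ims[-1])
a=cv2.resize(ims[0],(400,300));b=cv2.resize(ims[1],(400,300))
c=np.zeros((600,800,3),np.uint8);c[:300,:400]=a;c[:300,400:]=b;c[300:,200:575]=cv2.resize(z,(375,300));cv2.imwrite("pics/fin.png",c)
print(env.current_clock())
E
```

```text
[-0.19 -0.92  1.44] [ 5.1 -1.4  0.8]
0.039788269249230034 [0.1 1.  0.7]
21.9417 [-0.4 -0.2  0.4]
top 153
yaw 70.5731861491652 top z [0.16222569 0.16540129] ((559.1700439453125, 139.8346405029297), (98.90583801269531, 14.070228576660156), 70.64738464355469)
side 319
yaw 70.43718998613826 top z [0.16286889 0.16616111] ((556.498779296875, 140.48670959472656), (100.34814453125, 17.77428436279297), 72.76554107666016)
24.15
```

View pics/fin.png

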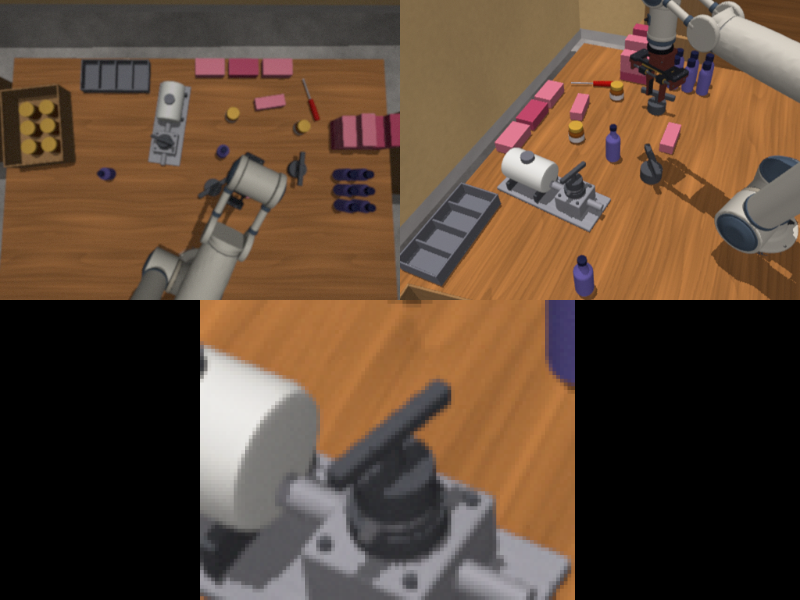

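Final picture: the handle stands level on the valve with the bar top at z 0.165 (home is 0.164). Bottles, jars and cartons appear upright where they were, and the robot is clear. Handing in.

```bash
python3 -c "
from cell import env
print(env.current_clock(),env.current_contact_force());env.close_job()"
```

```text
24.15 [-0.95989234  0.19891674  0.00589207]
the job is handed in; nothing more can be done
```

The smallest T-handle is back on the valve, fully home, and the valve is turned clockwise to its stop. I handed the job in at 24 s with the gripper clear of everything.

- **Fitting:** I found the stem's tooth angle from both cameras. The first try landed teeth on teeth, about 14 mm above home. Turning the handle 36° let it slide in freely and come to rest on the flange.
- **Shutting:** The valve turned about 56° clockwise before a hard stop. Pushing on to confirm raised the torque steadily to 1.8 N m, well above the valve's own 0.3 N m.
- **Last checks:** The bar's top is at 0.165 m against about 0.164 m for home, and it is centred within about 2 mm of the valve axis. By eye in the last picture, the bottles, jars and cartons stand where they were.
- **What disagreed:** The bar rests at yaw 70.5°, while the gripper had been commanded to 61°. I take this as the bar twisting in the pads against the stop. While the valve was turning, the wrist torque read near zero instead of about 0.3 N m, probably because I read it after each step had settled.

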